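Put the card reader back on its feet against the bench stop

TASK

The swipe card reader has been left standing on its end. Push it over with the fingertips so that it lies on its flat underside with the card slot on top, then push it along the table until its long side is flush against the aluminium stop strip, and centre it along the strip to within about a centimetre. Only push: do not pinch or lift the reader, and leave the bottle, relay, tin, adapter and terminal beside it where they stand.

Things in the scene. Friction and masses are not known exactly. Their poses are not given: they have to be found in the camera images.
- reader: loose swipe card reader, black and pale grey bar 132 mm long (its y), 47 mm wide (x from -22 to +25 mm), 44 mm high (z), about 0.28 kg, card slot lengthwise in its top. Origin: centre of the underside; z points to the slot side. At the start it stands on end, y up, origin 66 mm above the table, underside facing roughly to the robot's left, slot side to the right, +x side to the stop
- reader_mid (a point): middle of the card reader's body, 22 mm from its underside: 66 mm above the table while it stands on end, 22 mm when it lies on its underside. Pushed on the slot side near its top (132 mm up), towards the underside, the reader tips about its bottom edge and falls by itself once the top has gone some 40 to 60 mm
- stop: aluminium strip 18 mm (its x) by 260 mm (its y) by 20 mm high with black end caps, three screws (one at its middle), fixed to the table beyond the reader. Origin: centre of its underside; z up, -x roughly to the robot; the face to push against is at x = -9 mm. With the reader flush against it, the reader's origin is at x = -34 mm (y = 0 when centred) in the strip's frame and the y axes are parallel
- bottle: small clear bottle with green content and white cap, 36 mm across, 82 mm high, standing left of the reader's landing place; leave alone. Origin: centre of its foot, z up
- relay_block: small blue relay 24 x 30 x 24 mm off the left end of the strip; leave alone. Origin: centre of its underside
- tin: open tin tray of small parts, 64 x 93 x 23 mm, on the left; leave alone. Origin: centre of its underside
- plug_box: black mains adapter, 64 x 66 x 28 mm, on the right; leave alone. Origin: centre of its underside
- terminal: small red connector 10 x 30 x 9 mm lying right of the reader; leave alone. Origin: centre of its underside

How it is judged:
By the outcome, as a careful person would: the job done as asked, in the order asked, and still so for the second after the job is handed in, with the robot touching nothing.
It also fails if it takes over 64 s, if anything falls off the work surface, if the arm or the gripper's body presses on something with over 40 N, if the wrist force passes 120 N, or if a joint passes its speed limit or range.

ROBOT

A 7-joint arm with a two-finger parallel gripper is mounted at the origin on a cart in front of the work surface, level with it; the furniture and walls round the work are solid. World frame = base frame: x ahead of the robot, y to its left, z up, the work surface at z = 0. Lengths are in m, angles in rad, forces in N, time in s.
With the tool pointing down it reaches from about 0.425 to 0.875 m from the base axis. Payload 9.9 kg.
Tool frame: the origin (TCP) lies midway between the tips of the shut fingers; the grasp point (between the pads) lies 19 mm behind it (r.tcp_to_grasp is the distance from the TCP to the grasp point, in m); z points along the fingers, y is the line along which they close (so a half turn about z gives the same grasp; the last joint's range is limited). The gripper opens to 85 mm and grips with 20 to 120 N. Pads are 22 mm wide; open, the fingers measure 114 mm over their backs; the gripper's body (76 mm by 85 mm) begins 54 mm behind the grasp point. The pads swing forward as they close: fully open they stand 13 mm farther back than shut.
Start: joints at [1.161, 0.576, 0.025, 1.437, -0.015, 1.129, -0.057], TCP at [0.216, -0.639, 0.231] pointing down, gripper open.
Joint ranges: [-2.76, 2.76], [-0.34, 2.15], [-1.52, 1.57], [0.19, 2.46], [-1.09, 4.23], [0.17, 1.99], [-2.82, 2.82]. Speed limits (rad/s): [2.22, 2.22, 3.01, 3.01, 3.14, 3.14, 3.14].

INTERFACE

Orientations are given as a unit quaternion [x, y, z, w].
In Python, from workcell import r, cams, close_job gives the robot as it stands. The module is installed in compiled form; this text tells all that it offers.
- The arm moves only by the tool servo_tool, never from a script. Its argument "targets" is one flat list of numbers, 7 for each row, row after row: the shift along the tool's x, y, z in mm, then the turn, a rotation vector about the tool's x, y, z in degrees, then the closure in counts, from 0 (fully open) to 255 (shut). A call has 1 to 10 rows; each row is the pose to reach, as a shift and turn from the pose commanded when the call began, along the tool's axes at that moment; what a row does not reach only later rows make up. A row lasts 1/10 s, in which the tool goes at most 50 mm and 8.59 degrees, less where a joint would pass 70% of its speed; a pose out of reach is approached as far as the arm can. A call with a gripper value outside its range is refused whole. The fingers move at their own pace and stop on an object; the grip force is fixed at half the most. Time passes only in rows, so rows that repeat a pose let the fingers close. It gives the time, the measured TCP pose, the force, the opening and the grip force at its end, in the units of the state.
- r.state(): the state, without advancing time (a new reading comes with each control period).
- cams.get_image(name): name is "scene" or "top" or "wrist"; returns a dict with "image" (400x640x3 uint8, red, green, blue), "intrinsics" (3x3 intrinsics, pixels), "rvec" (rotation vector, rad) and "tvec" (3), from world to camera coordinates, as OpenCV has them. Camera axes: x right, y down, z forward; pixel columns grow to the right and rows downward; lengths in m; the calibration is good to about 2 mm. A picture is of the moment at which its call begins. There is no depth.
- close_job(): hands the job in; it is judged then, once.
The state is a dict: "t": time; "joint_pos": joint angles; "joint_velocities": joint speeds; "effort": joint torques, N m; "ee_pos": TCP position; "orientation": TCP orientation; "ft_force": force on the tool from outside, world axes, zero at the start; "wrist_torque": the same for the moment, N m; "grip_width": opening from 0.0 (shut) to 1.0 (fully open); "grip_force": force on a finger pad.
Only numpy, scipy, OpenCV 4.12 (cv2) and the standard library are available. Lean on these libraries where they do the work, as an engineer would, in place of code of your own. Each camera call takes 0.05 s, during which the arm holds its last target. There are 200 camera calls.

## Working session

There is one attempt and no reset: what is moved stays moved. The work goes in short steps, Python scripts to look and compute and a tool call to move; the robot and the scene stay as the last step left them, time stands still between calls to the robot, and variables do not carry over. Pictures are saved under pics/ and viewed, at most 10 in all, crops included, and the job is handed in when it is done.

Besides the shell and the picture viewer there is one more tool, called after "Call:" as name(argument=value, ...) on one line, values as JSON. servo_tool: Moves the arm, as the interface text tells. Its arguments: {"type":"object","properties":{"targets":{"type":"array"}},"required":["targets"]}

```bash
mkdir -p pics
cat > h.py <<'E'
import numpy as np, cv2
from workcell import r, cams, close_job
from scipy.spatial.transform import Rotation as R
def snap(n, f=None):
    d=cams.get_image(n)
    if f: cv2.imwrite('pics/'+f, d['image'][:,:,::-1])
    return d
def ray(d,u,v,z):
    M=cv2.Rodrigues(np.array(d['rvec'],float))[0]; t=np.array(d['tvec'],float).ravel()
    c=-M.T@t; w=M.T@np.linalg.inv(np.array(d['intrinsics']))@[u,v,1]
    return c+w*(z-c[2])/w[2]
def proj(d,p):
    return cv2.projectPoints(np.array(p,float).reshape(-1,3),np.array(d['rvec'],float),np.array(d['tvec'],float),np.array(d['intrinsics'],float),None)[0].reshape(-1,2)
def totool(v):
    return R.from_quat(r.state()['orientation']).inv().apply(v)*1000
E
python3 - <<'E'
from h import *
import pickle
D={n:snap(n,n+'0.png') for n in('top','scene')}
pickle.dump(D,open('d0.pkl','wb'))
im=np.vstack([cv2.imread('pics/top0.png'),cv2.imread('pics/scene0.png')]);
s=r.state();print(s['t'],s['ee_pos'],R.from_quat(s['orientation']).as_matrix().round(3))
for d in D.values():
    M=cv2.Rodrigues(np.array(d['rvec']))[0];print((-M.T@np.array(d['tvec']).ravel()).round(3))
E
```

```text
0.1 [ 0.21593732 -0.63911984  0.23052964] [[ 0.947  0.32  -0.001]
 [ 0.32  -0.947  0.001]
 [-0.    -0.001 -1.   ]]
[0.358 0.055 1.292]
[0.04  0.661 0.663]
```

View pics/top0.png

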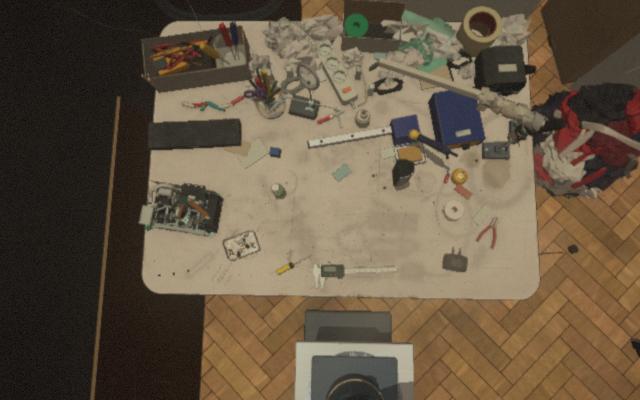

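View pics/scene0.png

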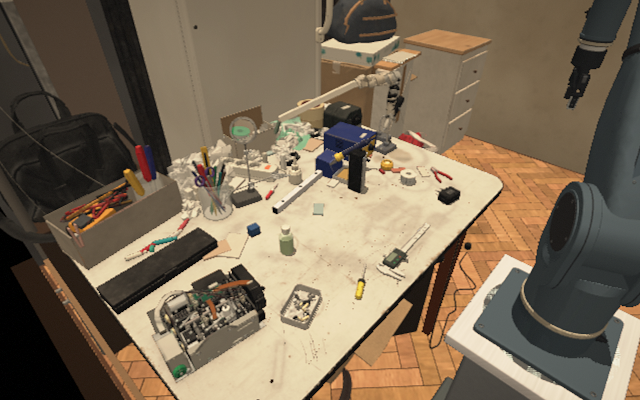

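The top view shows the strip from about (308,145) to (393,132), the reader standing near (402,173), the bottle near (278,190), the blue relay at (275,152) and the red terminal near (447,180). In the scene view the reader stands at about (357,170). I'll enlarge the top view around these.

Run:
```python
from h import *
import pickle
D=pickle.load(open('d0.pkl','rb'))
a=D['top']['image'][110:210,290:490,::-1]; b=D['scene']['image'][130:230,260:460,::-1]
cv2.imwrite('pics/c0.png',np.vstack([cv2.resize(x,(600,300),interpolation=cv2.INTER_CUBIC) for x in(a,b)]))
d=D['top']
for u,v,z in [(308,145,.02),(393,132,.02),(402,173,0),(278,190,.04),(400,128,0.05),(447,180,0)]: print(u,v,ray(d,u,v,z).round(3))
```

```text
308 145 [0.695 0.136 0.02 ]
393 132 [ 0.736 -0.107  0.02 ]
402 173 [ 0.621 -0.134  0.   ]
278 190 [0.56  0.215 0.04 ]
400 128 [ 0.739 -0.123  0.05 ]
447 180 [ 0.602 -0.262  0.   ]
```

View pics/c0.png

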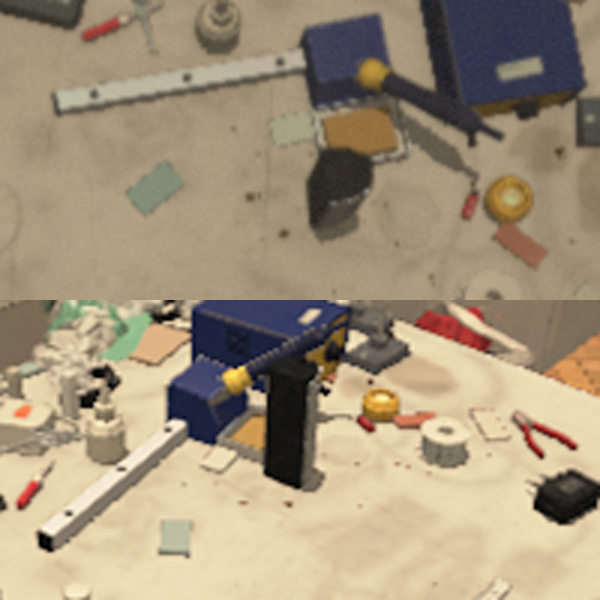

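Enlarged (3x; top half is the top view): strip screws at crop (95,94), (187,77) and (281,62), reader foot corners near (310,222) and (355,218). The lamp-like black arm with the yellow knob overhangs at (375,74) to (500,135). Scene view reader foot corners: (268,475), (305,487), (320,478).

```bash
cat >> h.py <<'E'
def tri(d1,p1,d2,p2):
    P=[]
    for d in(d1,d2):
        M=cv2.Rodrigues(np.array(d['rvec'],float))[0]; P.append(np.array(d['intrinsics'])@np.c_[M,np.array(d['tvec']).ravel()])
    x=cv2.triangulatePoints(P[0],P[1],np.array(p1,float),np.array(p2,float)).ravel(); return x[:3]/x[3]
E
python3 - <<'E'
from h import *
import pickle
D=pickle.load(open('d0.pkl','rb'));t,s=D['top'],D['scene']
T=lambda x,y:(290+(x+.5)/3-.5,110+(y+.5)/3-.5)
S=lambda x,y:(260+(x+.5)/3-.5,130+(y-300+.5)/3-.5)
for p in[(95,94),(187,77),(281,62)]: print('screwT',ray(t,*T(*p),.02).round(3))
for p in[(95,505),(122,468),(170,430)]: print('screwS',ray(s,*S(*p),.02).round(3))
for p in[(310,222),(355,218)]: print('footT',ray(t,*T(*p),0).round(3))
for p in[(268,475),(305,487),(320,478)]: print('footS',ray(s,*S(*p),0).round(3))
for p in[(317,150),(372,152),(312,195),(365,198)]: print('topT',ray(t,*T(*p),.132).round(3))
for p in[(268,365),(304,372),(318,372)]: print('topS',ray(s,*S(*p),.132).round(3))
print('tip',tri(t,T(500,135),s,S(343,325)),'knob',tri(t,T(372,74),s,S(236,378)))
print('box',tri(t,T(305,50),s,S(172,375)))
E
```

```text
screwT [0.707 0.098 0.02 ]
screwT [0.725 0.01  0.02 ]
screwT [ 0.741 -0.079  0.02 ]
screwS [0.698 0.072 0.02 ]
screwS [0.725 0.008 0.02 ]
screwS [ 0.74  -0.079  0.02 ]
footT [ 0.589 -0.108  0.   ]
footT [ 0.594 -0.151  0.   ]
footS [ 0.626 -0.11   0.   ]
footS [ 0.584 -0.119  0.   ]
footS [ 0.583 -0.143  0.   ]
topT [ 0.629 -0.098  0.132]
topT [ 0.628 -0.145  0.132]
topT [ 0.589 -0.094  0.132]
topT [ 0.587 -0.139  0.132]
topS [ 0.631 -0.104  0.132]
topS [ 0.596 -0.118  0.132]
topS [ 0.587 -0.127  0.132]
tip [ 0.64984302 -0.26009044  0.11159944] knob [ 0.71716574 -0.15877259  0.0611095 ]
box [ 0.73780023 -0.09138891  0.08209484]
```

Call:
servo_tool(targets=[45,-25,0,0,0,1,255,90,-51,0,0,0,2,255,135,-77,5,0,0,3,255,178,-101,10,0,0,4,255,221,-126,15,0,0,5,255,264,-150,20,0,0,6,255,307,-175,25,0,0,7,255,350,-199,30,0,0,7.8,255,393,-224,30,0,0,7.8,255,436,-248,30,0,0,7.8,255])

```text
t: 1.1
ee_pos: [0.5485, -0.2654, 0.2009]
orientation: [0.996, 0.095, -0.0, -0.0]
ft_force: [0.9, -1.6, 0.4]
grip_width: -0.002
grip_force: 0.0
```

Call:
servo_tool(targets=[36,-20,0,0,0,0,255,72,-40,20,0,0,0,255,72,-40,60,0,0,0,255,72,-40,82,0,0,0,255,72,-40,82,0,0,0,255,72,-40,82,0,0,0,255])

```text
t: 1.7
ee_pos: [0.6108, -0.2147, 0.1195]
orientation: [0.996, 0.095, -0.0, -0.0]
ft_force: [-0.5, 0.6, -0.3]
grip_width: -0.001
grip_force: 0.0
```

Run:
```python
from h import *
t=snap('top');w=snap('wrist');s=snap('scene');st=r.state();print(st['t'],st['ee_pos'],st['ft_force'])
f=lambda i,a,b,c,d:cv2.resize(i['image'][a:b,c:d,::-1],(400,300),interpolation=cv2.INTER_CUBIC)
cv2.imwrite('pics/p1.png',np.vstack([np.hstack([f(t,110,230,340,500),f(s,120,240,290,450)]),np.hstack([f(w,0,400,0,640),f(s,0,400,0,640)])]))
```

```text
1.85 [ 0.61161896 -0.21507939  0.12104429] [0.07343954 0.08018397 0.05284674]
```

View pics/p1.png

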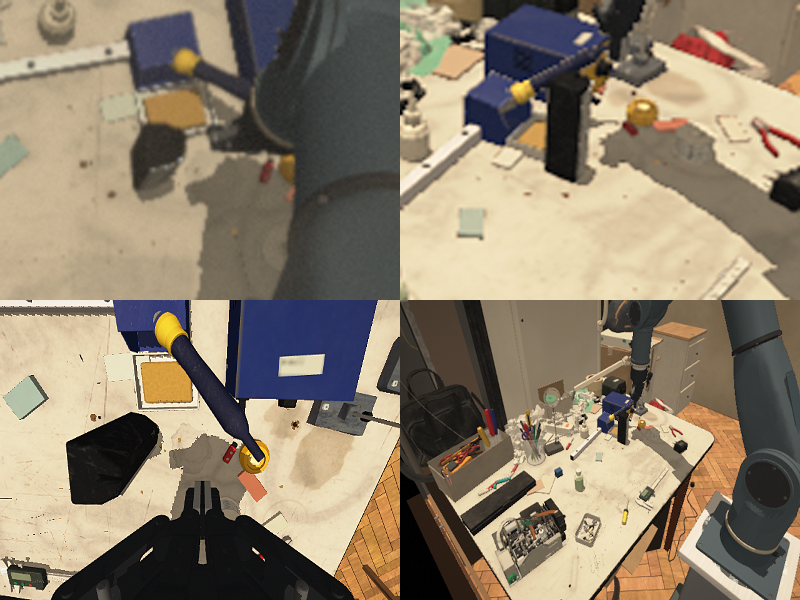

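The wrist panel (lower left) shows the reader as a black shape at about (70-160, 412-505), the shut fingers at (203,485), and the lamp arm at (160-265, 325-460), well to the right of and beyond the reader. The fingers stand right of the reader.

Run:
```python
from h import *
w=snap('wrist'); g=cv2.cvtColor(w['image'],cv2.COLOR_RGB2GRAY)
M=cv2.Rodrigues(np.array(w['rvec'],float))[0];print('cam',(-M.T@np.array(w['tvec']).ravel()).round(3))
m=(g<60).astype(np.uint8); m[:,270:]=0
c=max([k for k in cv2.findContours(m,0,2)[0] if cv2.pointPolygonTest(k,(180,210),False)>=0],key=cv2.contourArea)
for p in cv2.approxPolyDP(c,5,True)[:,0]: print(p,ray(w,*p,.132).round(3),ray(w,*p,0).round(3))
x=w['image'][130:290,90:270].astype(float)
cv2.imwrite('pics/w1.png',cv2.resize((np.clip(x/100,0,1)**.6*255).astype(np.uint8)[:,:,::-1],(540,480)))
```

```text
cam [ 0.693 -0.2    0.263]
[251 167] [ 0.657 -0.173  0.132] [ 0.621 -0.145  0.   ]
[232 154] [ 0.662 -0.163  0.132] [ 0.63  -0.127  0.   ]
[208 150] [ 0.661 -0.153  0.132] [ 0.63  -0.105  0.   ]
[108 189] [ 0.634 -0.107  0.132] [ 0.574 -0.013  0.   ]
[115 268] [ 0.59  -0.109  0.132] [ 0.486 -0.017  0.   ]
[165 271] [ 0.593 -0.134  0.132] [ 0.492 -0.068  0.   ]
[188 261] [ 0.601 -0.146  0.132] [ 0.509 -0.092  0.   ]
[249 192] [ 0.645 -0.173  0.132] [ 0.596 -0.146  0.   ]
```

View pics/w1.png

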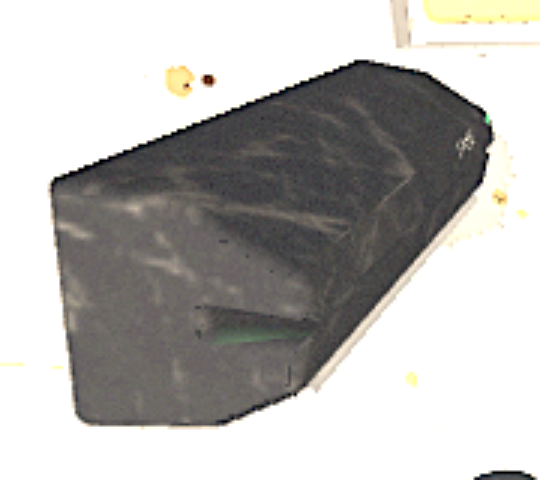

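The top end with its slot mark at crop (200-310,330) is plain: the slot side faces right, its top edge at y ≈ -0.146, x ≈ 0.595-0.62, and the reader's yaw is about 3°. Now I tip it towards the left.

Call:
servo_tool(targets=[3,-22,0,0,0,0,255,6,-44,0,0,0,0,255,7,-50,0,0,0,0,255,8,-56,0,0,0,0,255,9,-62,0,0,0,0,255,9,-68,0,0,0,0,255,10,-74,0,0,0,0,255,11,-80,0,0,0,0,255,12,-86,0,0,0,0,255,13,-92,0,0,0,0,255])

```text
t: 2.9
ee_pos: [0.6063, -0.1211, 0.1192]
orientation: [0.996, 0.095, -0.0, -0.0]
ft_force: [0.6, 0.3, 0.2]
grip_width: 0.002
grip_force: 0.0
```

Call:
servo_tool(targets=[1,-6,0,0,0,0,255,2,-12,0,0,0,0,255,2,-16,0,0,0,0,255,2,-16,0,0,0,0,255,2,-16,0,0,0,0,255,2,-16,0,0,0,0,255])

```text
t: 3.5
ee_pos: [0.6052, -0.106, 0.1193]
orientation: [0.996, 0.094, -0.0, 0.0]
ft_force: [-0.2, 0.6, 0.4]
grip_width: -0.003
grip_force: 0.0
```

Run:
```python
from h import *
w=snap('wrist');s=snap('scene');st=r.state();print(st['t'],st['ee_pos'],st['ft_force'])
cv2.imwrite('pics/p2.png',np.vstack([cv2.resize(w['image'][:,:,::-1],(480,300)),cv2.resize(s['image'][120:240,270:462,::-1],(480,300))]))
```

```text
3.6 [ 0.60520454 -0.10591586  0.11930984] [ 0.2136037  -0.16973474 -0.47851462]
```

View pics/p2.png

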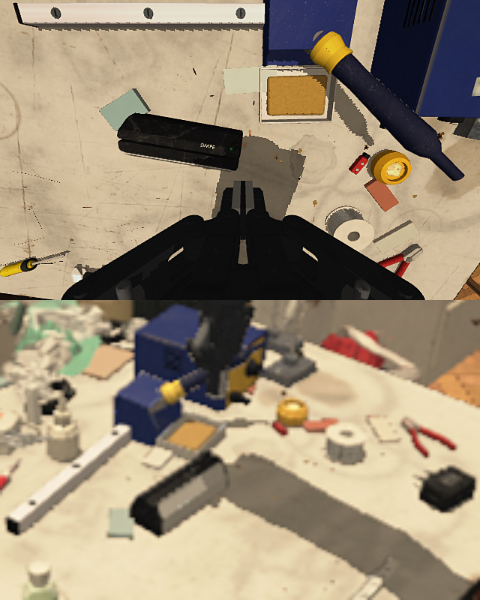

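The reader now lies on its underside with the slot on top, in the wrist panel at (118-242, 113-170). It is slightly skewed to the strip, whose screws are at (55,13), (149,13) and (240,13). The scene panel agrees.

```bash
cat > m.py <<'E'
from h import *
w=snap('wrist'); g=cv2.cvtColor(w['image'],cv2.COLOR_RGB2GRAY)
sc=np.array([ray(w,x/.75,y/.75,.02)[:2] for x,y in[(55,13),(149,13),(240,13)]]);print('screws',sc.round(4).tolist())
e=sc[0]-sc[2]; yaw=np.arctan2(-e[0],e[1]); print('strip yaw',np.degrees(yaw).round(2))
m=(g<75).astype(np.uint8); m=cv2.morphologyEx(m,cv2.MORPH_OPEN,np.ones((5,5)))
cs=[k for k in cv2.findContours(m,0,2)[0] if cv2.pointPolygonTest(k,(240,185),False)>=0]
c=max(cs,key=cv2.contourArea)
ex,ey=np.array([np.cos(yaw),np.sin(yaw)]),np.array([-np.sin(yaw),np.cos(yaw)])
for p in cv2.approxPolyDP(c,4,True)[:,0]:
    for z in(0,.04):
        q=ray(w,*p,z)[:2]; print(p,z,q.round(3),'strip frame mm',(np.array([ex@(q-sc[1]),ey@(q-sc[1])])*1e3).round(1),end=' | ')
    print()
E
python3 m.py
```

```text
screws [[0.7071, 0.099], [0.7244, 0.0091], [0.7412, -0.0778]]
strip yaw 10.9
[157 173] 0 [0.593 0.049] strip frame mm [-121.9   64.1] | [157 173] 0.04 [0.607 0.028] strip frame mm [-111.8   40.3] | 
[157 182] 0 [0.584 0.049] strip frame mm [-130.6   65.7] | [157 182] 0.04 [0.6   0.028] strip frame mm [-119.2   41.7] | 
[163 185] 0 [0.582 0.043] strip frame mm [-133.6   60.6] | [163 185] 0.04 [0.598 0.023] strip frame mm [-121.6   37.4] | 
[158 196] 0 [0.57  0.048] strip frame mm [-144.5   67.4] | [158 196] 0.04 [0.588 0.027] strip frame mm [-130.9   43.1] | 
[166 202] 0 [0.565 0.04 ] strip frame mm [-150.6   60.8] | [166 202] 0.04 [0.584 0.02 ] strip frame mm [-136.1   37.5] | 
[307 226] 0 [ 0.566 -0.098] strip frame mm [-176.   -74.7] | [307 226] 0.04 [ 0.584 -0.096] strip frame mm [-157.6  -77.2] | 
[317 222] 0 [ 0.572 -0.106] strip frame mm [-171.7  -84.7] | [317 222] 0.04 [ 0.589 -0.104] strip frame mm [-154.   -85.7] | 
[320 173] 0 [ 0.621 -0.1  ] strip frame mm [-121.9  -87.8] | [320 173] 0.04 [ 0.631 -0.099] strip frame mm [-111.8  -88.3] | 
[186 151] 0 [0.619 0.023] strip frame mm [-101.3   33.9] | [186 151] 0.04 [0.629 0.006] strip frame mm [-94.4  14.8] | 
[172 154] 0 [0.613 0.036] strip frame mm [-104.1   47.1] | [172 154] 0.04 [0.625 0.016] strip frame mm [-96.7  25.9] |
```

Reader centre is at about (0.60,-0.036), yaw about 0°. In the strip's frame that is x ≈ -131 mm, y ≈ -21 mm. First I push the right end about 21 mm to the left, then push forward with open fingers.

Call:
servo_tool(targets=[-20,29,0,0,0,0,255,-20,29,35,0,0,0,255,-20,29,70,0,0,0,255,-20,29,97,0,0,0,255,-20,29,97,0,0,0,255,-18,20,97,0,0,0,255,-17,13,97,0,0,0,255,-16,8,97,0,0,0,255,-15,4,97,0,0,0,255,-14,0,97,0,0,0,255])

```text
t: 4.65
ee_pos: [0.5921, -0.1083, 0.0233]
orientation: [0.996, 0.095, 0.001, 0.0]
ft_force: [0.3, -2.4, 2.3]
grip_width: -0.0
grip_force: 1.4
```

Call:
servo_tool(targets=[-1,-4,0,0,0,0,255,-1,-8,0,0,0,0,255,-1,-11,0,0,0,0,255,-1,-11,0,0,0,0,255,-1,-11,0,0,0,0,255,-2,10,0,0,0,0,255,-2,20,-40,0,0,0,255,-2,20,-80,0,0,0,255,-2,20,-80,0,0,0,255,-2,20,-80,0,0,0,255])

```text
t: 5.65
ee_pos: [0.5936, -0.1279, 0.1029]
orientation: [0.995, 0.095, 0.001, -0.0]
ft_force: [-0.5, 0.3, -0.6]
grip_width: -0.001
grip_force: 0.0
```

Run:
```python
from h import *
w=snap('wrist');st=r.state();print(st['t'],st['ee_pos'],st['ft_force'])
cv2.imwrite('pics/p3.png',w['image'][:,:,::-1])
```

```text
5.7 [ 0.59288613 -0.12769735  0.10186419] [ 0.33006596  0.64128095 -0.62190605]
```

View pics/p3.png

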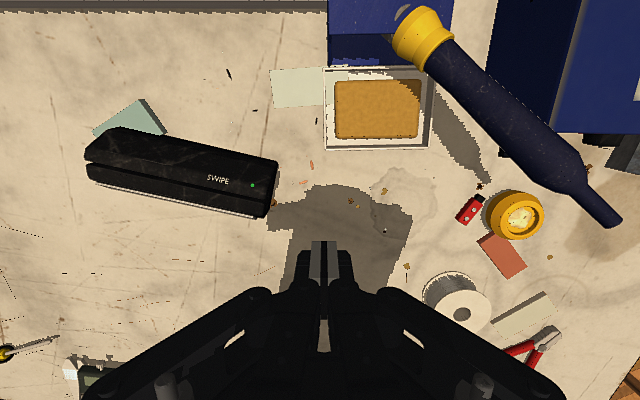

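Reader at (85-278, 127-217), right end at x ≈ 270. It is still skewed about 10° to the strip. The sponge tray is at (323-435, 65-150).

```bash
cat >> h.py <<'E'
SC=np.array([.7244,.0091]); YW=np.radians(10.9)
ex,ey=np.array([np.cos(YW),np.sin(YW)]),np.array([-np.sin(YW),np.cos(YW)])
def sf(q): q=np.array(q)[:2]-SC; return (np.array([ex@q,ey@q])*1e3).round(1)
def wd(q): return SC+(ex*q[0]+ey*q[1])/1e3
E
python3 - <<'E'
from h import *
w=snap('wrist')
for n,u,v,z in[('near-right',265,217,.0),('far-right',279,165,.03),('near-left',93,190,0),('far-left top',120,128,.035),('tray',323,148,0),('trayTL',323,66,.01),('paper',92,130,0)]: q=ray(w,u,v,z);print(n,q.round(3),sf(q))
E
```

```text
near-right [ 0.563 -0.079  0.   ] [-175.2  -56.4]
far-right [ 0.621 -0.089  0.03 ] [-119.9  -76.4]
near-left [0.56  0.074 0.   ] [-149.4   94.7]
far-left top [0.627 0.025 0.035] [-92.2  34.2]
tray [ 0.635 -0.12   0.   ] [-111.9 -109.5]
trayTL [ 0.697 -0.108  0.01 ] [ -49.4 -109.6]
paper [0.613 0.071 0.   ] [-97.2  82. ]
```

Call:
servo_tool(targets=[-20,-40,0,0,0,0,60,-40,-80,0,0,0,0,60,-52,-110,0,0,0,0,60,-52,-110,0,0,0,0,60,-52,-110,40,0,0,0,60,-52,-110,75,0,0,0,60,-52,-110,92,0,0,0,60,-52,-110,92,0,0,0,60,-52,-110,92,0,0,0,60])

```text
t: 6.65
ee_pos: [0.5212, -0.0303, 0.0098]
orientation: [0.996, 0.095, -0.001, 0.0]
ft_force: [0.4, 0.1, -0.4]
grip_width: 0.762
grip_force: 0.0
```

Call:
servo_tool(targets=[15,0,0,0,0,0,60,25,0,0,0,0,0,60,35,0,0,0,0,0,60,44,0,0,0,0,0,60,53,0,0,0,0,0,60,62,0,0,0,0,0,60,71,0,0,0,0,0,60,80,0,0,0,0,0,60,89,0,0,0,0,0,60,98,0,0,0,0,0,60])

```text
t: 7.65
ee_pos: [0.6183, -0.0113, 0.0103]
orientation: [0.996, 0.095, -0.0, -0.0]
ft_force: [-3.8, -0.3, 2.6]
grip_width: 0.763
grip_force: 1.7
```

Run:
```python
from h import *
w=snap('wrist');t=snap('top');st=r.state();print(st['t'],st['ee_pos'],sf(st['ee_pos']),st['ft_force'])
cv2.imwrite('pics/p4.png',np.vstack([cv2.resize(w['image'][:,:,::-1],(480,300)),cv2.resize(t['image'][110:210,270:430,::-1],(480,300))]))
```

```text
7.75 [ 0.61966126 -0.01085646  0.01029339] [-106.6    0.2] [ 0.49433217 -0.18636321 -0.17428451]
```

View pics/p4.png

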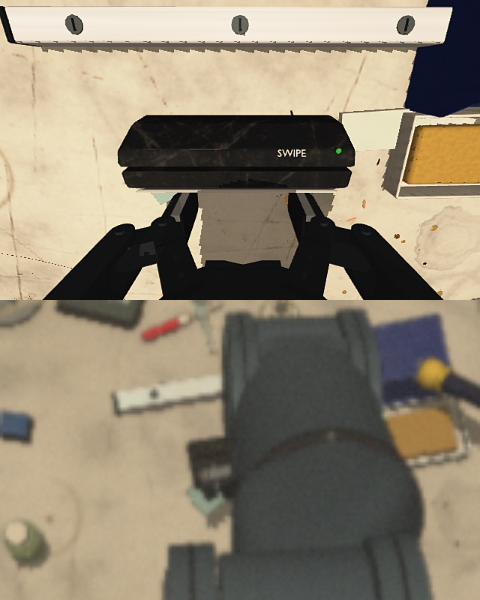

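The reader is square to the strip, at panel x 118-356 with middle 237. The strip's middle screw is at x 240, so it is centred to about 2 mm. Relay and bottle are untouched. I carry on to the stop slowly.

Call:
servo_tool(targets=[6,0,0,0,0,0,60,12,0,0,0,0,0,60,18,0,0,0,0,0,60,23,0,0,0,0,0,60,27,0,0,0,0,0,60,30,0,0,0,0,0,60,33,0,0,0,0,0,60,35,0,0,0,0,0,60,36,0,0,0,0,0,60,37,0,0,0,0,0,60])

```text
t: 8.75
ee_pos: [0.654, -0.0045, 0.0103]
orientation: [0.996, 0.095, -0.0, -0.0]
ft_force: [-0.7, -0.4, 0.5]
grip_width: 0.765
grip_force: 0.5
```

Call:
servo_tool(targets=[1,0,0,0,0,0,60,2,0,0,0,0,0,60])

```text
t: 8.95
ee_pos: [0.656, -0.0041, 0.0103]
orientation: [0.996, 0.095, -0.0, -0.0]
ft_force: [-1.2, -0.1, -0.4]
grip_width: 0.763
grip_force: 0.5
```

Call:
servo_tool(targets=[1,0,0,0,0,0,60,2,0,0,0,0,0,60,3,0,0,0,0,0,60])

```text
t: 9.25
ee_pos: [0.659, -0.0036, 0.0103]
orientation: [0.996, 0.095, -0.0, -0.0]
ft_force: [-1.0, -0.9, -0.0]
grip_width: 0.767
grip_force: 0.5
```

Run:
```python
from h import *
w=snap('wrist','w5.png');st=r.state();print(st['t'],st['ee_pos'],sf(st['ee_pos']),st['ft_force'])
cv2.imwrite('pics/p5.png',cv2.resize(w['image'][20:270,140:500,::-1],(792,550)))
```

```text
9.3 [ 0.65920117 -0.00349141  0.01028861] [-66.4  -0. ] [-0.51365005 -0.080044   -0.26136458]
```

View pics/p5.png

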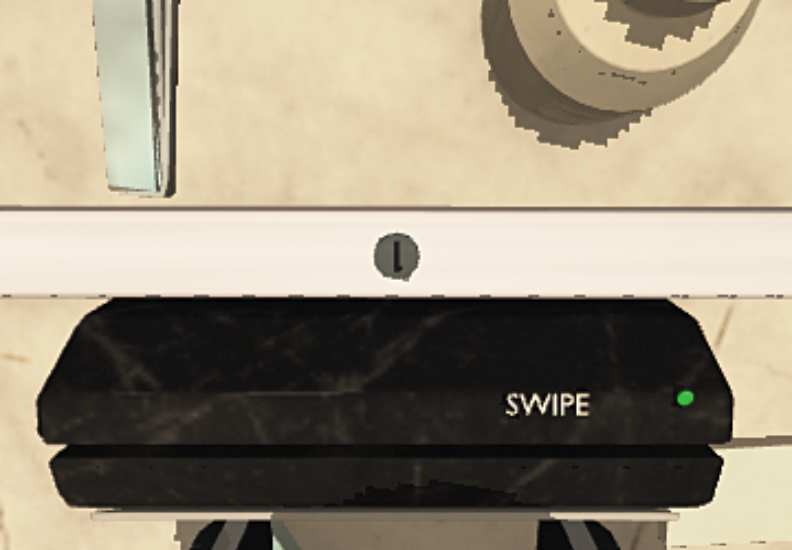

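The reader is against or very near the strip, evenly along its length. Its middle is at x 385 and the screw at 397, so it is about 2 mm off centre. The force has not risen yet, so I press a little further.

Call:
servo_tool(targets=[1,0,0,0,0,0,60,2,0,0,0,0,0,60])

```text
t: 9.5
ee_pos: [0.6609, -0.0032, 0.0103]
orientation: [0.996, 0.095, -0.0, 0.0]
ft_force: [-2.4, 0.5, 0.3]
grip_width: 0.766
grip_force: 1.5
```

Call:
servo_tool(targets=[1,0,0,0,0,0,60,1,0,0,0,0,0,60])

```text
t: 9.7
ee_pos: [0.661, -0.0031, 0.0102]
orientation: [0.996, 0.095, -0.001, -0.0]
ft_force: [-4.6, -0.8, 2.4]
grip_width: 0.764
grip_force: 2.5
```

Call:
servo_tool(targets=[1,0,0,0,0,0,60,2,0,0,0,0,0,60,2,0,0,0,0,0,60])

```text
t: 10.0
ee_pos: [0.6611, -0.0031, 0.0101]
orientation: [0.996, 0.094, -0.003, 0.0]
ft_force: [-10.8, -2.6, 7.8]
grip_width: 0.764
grip_force: 5.9
```

The TCP has stopped and the force rises to 13 N, so it is seated. I back off and check.

Call:
servo_tool(targets=[-2,0,0,0,0,0,60,-10,0,0,0,0,0,60,-30,0,0,0,0,0,60,-40,0,-40,0,0,0,60,-40,0,-80,0,0,0,60,-60,0,-120,0,0,0,60,-60,0,-120,0,0,0,60,-60,0,-120,0,0,0,60])

```text
t: 10.8
ee_pos: [0.6055, -0.014, 0.1316]
orientation: [0.996, 0.095, 0.002, 0.0]
ft_force: [-0.4, 0.2, 0.1]
grip_width: 0.764
grip_force: 0.0
```

Run:
```python
from h import *
w=snap('wrist');s=snap('scene');st=r.state();print(st['t'],st['ee_pos'],st['ft_force'])
cv2.imwrite('pics/p6.png',np.vstack([cv2.resize(w['image'][:,:,::-1],(480,300)),cv2.resize(s['image'][120:240,200:392,::-1],(480,300))]))
```

```text
10.9 [ 0.60477073 -0.0137119   0.12956083] [ 0.08219604 -0.05869388 -0.02869724]
```

View pics/p6.png

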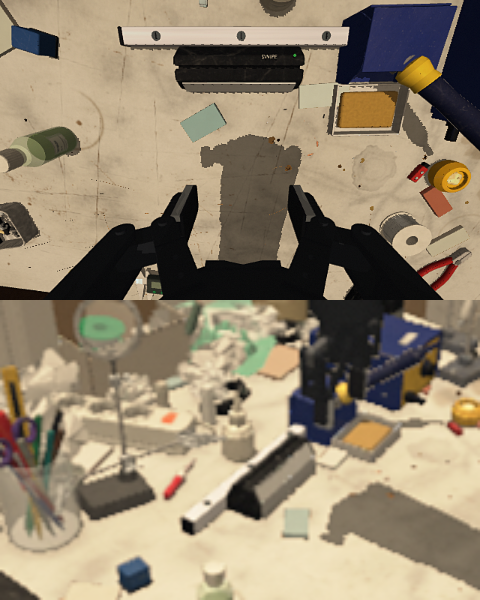

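The reader lies flush along the strip, slot up. It spans panel x 174-305 (middle 239.5) against the screw at 241, so it is centred. The robot is clear and the bottle, relay and terminal stand where they were.

```bash
python3 -c "
from workcell import close_job;print(close_job())"
```

```text
the job is handed in; nothing more can be done
None
```

The reader was tipped onto its underside with the slot up and pushed flush against the stop strip, about 2 mm or less off centre by the wrist camera; the job was handed in at about 11 s with the robot clear, and no verdict came back.

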